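# Open the round hopper's slide gate

### The arm

A 6-joint arm with a two-finger parallel gripper is mounted at the origin on the work surface; the furniture and walls round the work are solid. World frame = base frame: x ahead of the robot, y to its left, z up, the work surface at z = 0. Lengths are in m, angles in rad, forces in N, time in s.
With the tool pointing down it reaches from about 0.375 to 0.9 m from the base axis. Payload 3.1 kg.
Tool frame: the origin (TCP) lies midway between the tips of the shut fingers; the grasp point (between the pads) lies 19 mm behind it; x points along the fingers, y is the direction in which the jaws open and shut, and the axes are right-handed (so a half turn about x gives the same grasp; the last joint's range is limited). The gripper opens to 85 mm and grips with 20 to 120 N. Pads are 22 mm wide; open, the fingers measure 114 mm over their backs; the gripper's body (76 mm by 85 mm) begins 54 mm behind the grasp point. The pads swing forward as they close: fully open they stand 13 mm farther back than shut.
Start: joints at [-1.516, 0.527, 1.433, -0, 1.181, -0.178], TCP at [0.145, -0.608, 0.231] pointing down, gripper open.
Joint ranges: [-3.08, 3.08], [-0.75, 2.2], [0.22, 2.44], [-1.43, 4.57], [0, 2.65], [-2.85, 2.85]. Speed limits (rad/s): [2.79, 2.79, 3.14, 3.14, 3.14, 3.14].

### API

Orientations are given as a unit quaternion [x, y, z, w].
In Python, from station import manip gives the robot as it stands.
- The arm moves only by the tool carry_out, never from a script. Its argument "commands" is a list that holds one entry, the list of rows, each a list of 7 numbers: the shift along the tool's x, y, z in units of 25 mm (1.0 is 25 mm), then the turn, a rotation vector about the tool's x, y, z in units of 5 degrees (1.0 is 5 degrees), then the finger opening in mm, from 0 to 85.4. A call has exactly 5 rows; each row is the pose to reach, as a shift and turn from the pose commanded when the call began, along the tool's axes at that moment; what a row does not reach only later rows make up. A row lasts 1/10 s, in which the tool goes at most 50 mm and 8.59 degrees, less where a joint would pass 70% of its speed; a pose out of reach is approached as far as the arm can. A call with a gripper value outside its range is refused whole. The fingers move at their own pace and stop on an object; "force" is the grip in N (left out, the last holds). Time passes only in rows, so rows that repeat a pose let the fingers close, or fill a call up. It gives the time, the measured TCP pose, the force and the opening at its end, in the units of the state.
- manip.sense(): the state, without advancing time (a new reading comes with each control period).
- manip.snapshot(name): name is "side" or "top" or "wrist"; returns a dict with "image" (400x640x3 uint8, red, green, blue), "fx", "fy", "cx", "cy" (pixels), "rvec" (rotation vector, rad) and "tvec" (3), from world to camera coordinates, as OpenCV has them. Camera axes: x right, y down, z forward; pixel columns grow to the right and rows downward; lengths in m; the calibration is good to about 2 mm. A picture is of the moment at which its call begins. There is no depth.
- manip.sign_off(): hands the job in, once; it reports no verdict.
The state is a dict: "t": time; "q": joint angles; "qd": joint speeds; "tau": joint torques, N m; "tcp_pos": TCP position; "tool_rot": TCP orientation; "force": force on the tool from outside, world axes, zero at the start; "ft_torque": the same for the moment, N m; "finger_gap": opening from 0.0 (shut) to 1.0 (fully open).
Only numpy, scipy, OpenCV 4.12 (cv2) and the standard library are available. Lean on these libraries where they do the work, as an engineer would, in place of code of your own. Each camera call takes 0.05 s, during which the arm holds its last target.

### The job

Empty the round bearing-ball hopper: draw its slide gate out by the knob until it comes up against its end stop, so that the last ball drops into the tray beneath, and leave the gate fully out. Leave the square hopper next to it shut.

Things in the scene. Friction and masses are not known exactly. Their poses are not given: they have to be found in the camera images.
- round_gate (a joint): How far the round hopper's slide gate is drawn out, in m: 0 = shut, 0.08 = against its end stop. It runs level and straight, resists with about 3 N and stays where left. The hopper is a bare metal round funnel (104 mm across, rim at z = 0.145) on a 124 mm square four-post stand with a tray under its outlet, fixed to the bench.
- round_gate_grip (a point): Middle of the black upright knob (26 mm across, z = 0.092 to 0.137; this point at z = 0.116) at the outer end of the round hopper's gate, whose flat plate (54 mm wide, top z = 0.075) runs under it. Frame: z up; -x points level away from the hopper, the way the gate is drawn. Pinch it from above, best across the pull (along the frame's y). Shut, the funnel's near edge is 61 mm off along +x.
- square_gate (a joint): The same for the slide gate of the other hopper, which has a square funnel (100 mm wide) on an equal stand and an equal gate and knob: 0 = shut, 0.08 = at its stop. It is to stay shut (within 0.02). Beyond the hoppers a stack of cartons, 0.55 m tall, has its front face from (x, y) = (0.50, -0.02) to (0.62, -0.40): keep arm and gripper nearer the robot than that when crossing.
- bearing_ball_center (a point): Centre of a loose steel ball, 24 mm across, that lies on the shut gate inside the round hopper (centre at z = 0.087). When the gate is drawn from under it, it drops into the tray below (centre then at z = 0.020).

How it is judged:
At the end, for the whole second after the job is handed in: The round hopper's gate is out to its end stop (within 10 mm of it), its ball lies in the tray beneath (centre 15 to 40 mm above the bench), and the square hopper's gate is still shut (drawn less than 20 mm) (value of joint round_gate above 0.07 m and value of joint square_gate below 0.02 m and height (world z) of bearing_ball_center between 0.015 and 0.04 m); the robot touches nothing.
It fails at once if the square hopper's gate is drawn 20 mm or more (value of joint square_gate above 0.02 m).
It also fails if it takes over 32 s, if anything falls off the work surface, if the arm or the gripper's body presses on something with over 40 N, if the wrist force passes 120 N, or if a joint passes its speed limit or range.

## Working session

There is one attempt and no reset: what is moved stays moved. The work goes in short steps, Python scripts to look and compute and a tool call to move; the robot and the scene stay as the last step left them, time stands still between calls to the robot, and variables do not carry over. Pictures are saved under pics/ and viewed, and the job is handed in when it is done.

Besides the shell and the picture viewer there is one more tool, called after "Call:" as name(argument=value, ...) on one line, values as JSON. carry_out: Moves the arm, as the interface text tells. Its arguments: {"type":"object","properties":{"commands":{"type":"array"},"force":{"type":"number"}},"required":["commands"]}

```bash
mkdir -p pics
python3 - <<'E'
from station import manip
import cv2,numpy as np
s=manip.sense();print(s)
for n in ("side","top","wrist"):
    d=manip.snapshot(n);cv2.imwrite(f"pics/{n}0.png",d["image"][:,:,::-1]);print(n,{k:v for k,v in d.items() if k!="image"})
    np.savez(f"{n}0.npz",**d)
E
```

```text
{'t': 0.0, 'q': array([-1.51549813e+00,  5.28493407e-01,  1.43390869e+00,  4.85038783e-05,
        1.18138997e+00, -1.78503523e-01]), 'qd': array([ 6.75353573e-05,  7.00527563e-04, -1.16812048e-03, -4.35946423e-04,
        1.24968358e-03, -3.11486452e-04]), 'tau': array([ 2.12421410e-04, -4.42351127e+01, -1.78021538e+01, -2.02311285e-04,
        8.60052678e-03,  9.51575117e-06]), 'tcp_pos': array([ 0.14479792, -0.60725999,  0.23031485]), 'tool_rot': array([ 0.70234472,  0.08324187, -0.70221732,  0.08169156]), 'force': array([ 0.17208157,  0.20799837, -0.80051723]), 'ft_torque': array([0.0151945 , 0.01499053, 0.03091886]), 'finger_gap': 1.004379518062389}
side {'fx': 500.02142766836147, 'fy': 500.02142766836147, 'cx': 315.8407839890604, 'cy': 197.79581170299448, 'rvec': array([ 2.00927643, -0.45274254,  0.28745099]), 'tvec': array([-0.43327815,  0.13816884,  1.47774972])}
top {'fx': 507.35762593969133, 'fy': 507.35762593969133, 'cx': 323.7177373281555, 'cy': 209.9893976294918, 'rvec': array([ 2.15955239, -2.10299256,  0.19320769]), 'tvec': array([-0.14592429,  0.43343358,  1.52257636])}
wrist {'fx': 311.1038697249992, 'fy': 311.1038697249992, 'cx': 316.2906891330521, 'cy': 203.97039173606322, 'rvec': array([-2.25813278,  1.78410132,  0.28716704]), 'tvec': array([-0.62447318, -0.03943242,  0.38181336])}
```

View pics/side0.png

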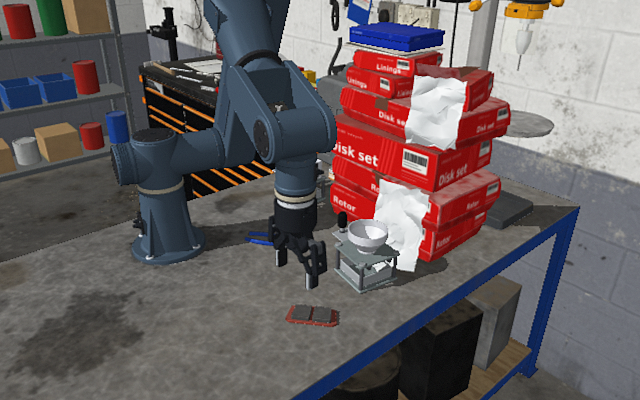

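View pics/top0.png

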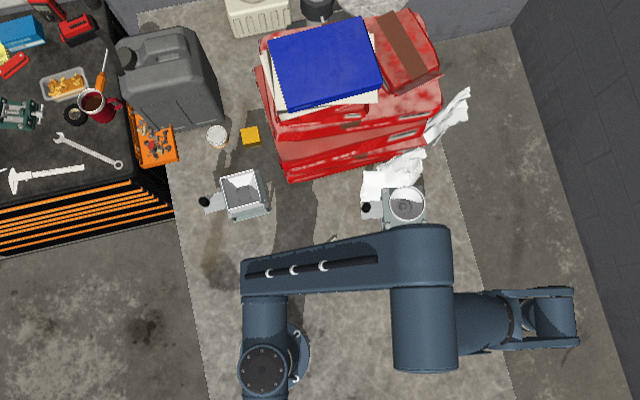

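View pics/wrist0.png

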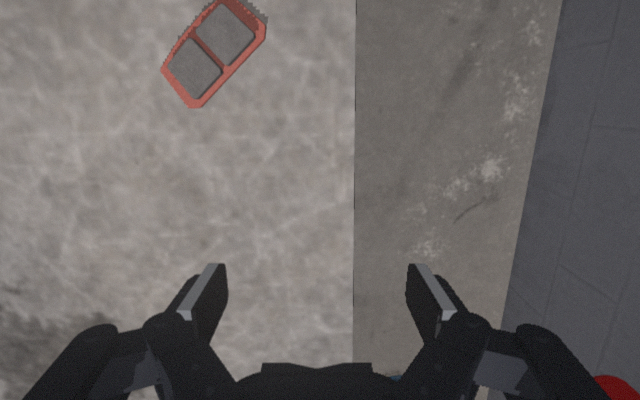

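```bash
cat > h.py <<'E'
import cv2,numpy as np
from scipy.spatial.transform import Rotation as R
def ray(d,u,v,z):
    M=cv2.Rodrigues(d["rvec"])[0]; c=-M.T@d["tvec"]
    r=M.T@np.array([(u-d["cx"])/d["fx"],(v-d["cy"])/d["fy"],1]); return c+r*(z-c[2])/r[2]
def proj(d,p):
    return cv2.projectPoints(np.array([p],float),d["rvec"],d["tvec"],np.array([[d["fx"],0,d["cx"]],[0,d["fy"],d["cy"]],[0,0,1]],float),None)[0].ravel()
E
python3 - <<'E'
import cv2,numpy as np
t=cv2.imread("pics/top0.png");s=cv2.imread("pics/side0.png")
a=cv2.resize(t[175:240,345:435],None,fx=8,fy=8,interpolation=0)
b=cv2.resize(s[200:300,320:410],None,fx=6,fy=6,interpolation=0)
cv2.imwrite("pics/ta.png",a);cv2.imwrite("pics/sb.png",b)
cv2.imwrite("pics/tc.png",cv2.resize(t[160:225,190:280],None,fx=8,fy=8,interpolation=0))
from h import ray
T=np.load("top0.npz");S=np.load("side0.npz")
for nm,im,d,(x0,x1,y0,y1) in (("top",t,T,(355,383,195,222)),("side",s,S,(330,352,205,236)),("sq",t,T,(195,216,190,212))):
    m=(im[y0:y1,x0:x1].max(2)<60).astype(np.uint8)
    n,l,st,c=cv2.connectedComponentsWithStats(m)
    for i in range(1,n):
        if st[i,4]>8: print(nm,st[i]+[x0,y0,0,0,0],c[i]+[x0,y0])
E
```

```text
top [362 203   9  10  63] [365.82539683 207.19047619]
side [330 205  17  23 214] [338.40654206 218.07009346]
sq [199 197  11  10  76] [203.68421053 201.28947368]
```

View pics/ta.png

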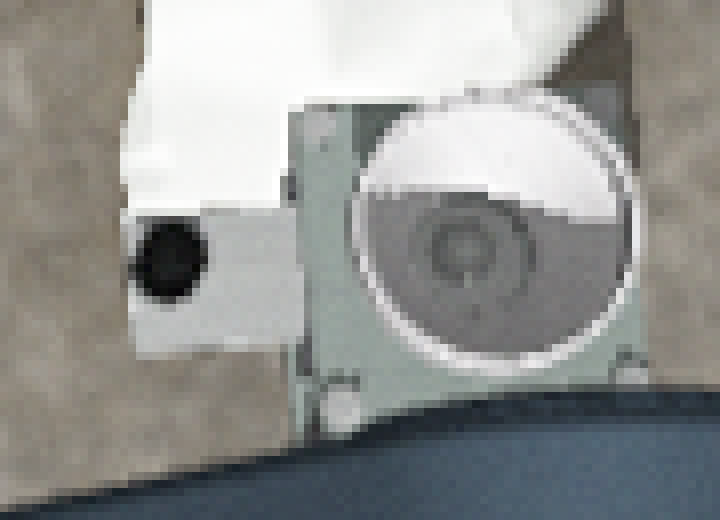

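View pics/sb.png

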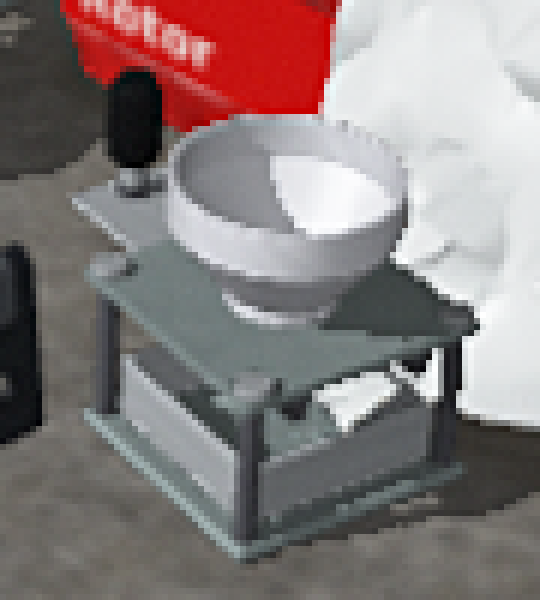

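Run:
```python
from h import *
T=np.load("top0.npz");S=np.load("side0.npz")
def P(d):return np.array([[d["fx"],0,d["cx"]],[0,d["fy"],d["cy"]],[0,0,1]])@np.c_[cv2.Rodrigues(d["rvec"])[0],d["tvec"]]
print("topcam",-cv2.Rodrigues(T["rvec"])[0].T@T["tvec"])
print("knob top",ray(T,366,207.6,.125),"side",ray(S,342.3,219.7,.116))
X=cv2.triangulatePoints(P(T),P(S),np.array([366,207.6]),np.array([342.3,219]));print((X[:3]/X[3]).ravel())
# plate edges (z .075)
for n,p in (("plate nw",(361.3,202)),("sw",(362.3,219.3)),("se",(382.5,217.7)),("ne",(382.5,201))):print(n,ray(T,*p,.075))
print("rim",ray(T,407.2,203.7,.145),"rim side",ray(S,320+288/6,200+182/6,.145))
print("ball",ray(T,345+465/8,175+250/8,.087))
print("sq knob",ray(T,204.2,201.8,.125))
for p in((.5,-.02,0),(.62,-.4,0)):print(proj(T,p))
s=dict(R=R.from_quat([0.70234472,0.08324187,-0.70221732,0.08169156]).as_matrix());print(s["R"].round(3))
```

```text
topcam [ 0.16358305 -0.13063109  1.57593574]
knob top [ 0.43220298 -0.25693243  0.125     ] side [ 0.43504388 -0.2618835   0.116     ]
[ 0.43527372 -0.25830412  0.11597828]
plate nw [ 0.45823774 -0.24691714  0.075     ]
sw [ 0.40551464 -0.25059764  0.075     ]
se [ 0.41201155 -0.31113281  0.075     ]
ne [ 0.46305624 -0.31084621  0.075     ]
rim [ 0.44311965 -0.37351832  0.145     ] rim side [ 0.4437583  -0.38187882  0.145     ]
ball [ 0.44635809 -0.37115402  0.087     ]
sq knob [0.43654437 0.21392393 0.125     ]
[288.12092109 191.67482529]
[407.6458523  158.36805396]
[[-0.     0.232 -0.973]
 [ 0.002 -0.973 -0.232]
 [-1.    -0.002 -0.   ]]
```

Call:
carry_out(commands=[[[0, -1.1, -1.4, -1.6, 0, 0, 85], [0, -2.2, -2.9, -3.2, 0, 0, 85], [0, -3.3, -4.3, -4.9, 0, 0, 85], [0, -4.3, -5.8, -6.5, 0, 0, 85], [0, -5.4, -7.2, -8.1, 0, 0, 85]]])

```text
t: 0.65
tcp_pos: [0.2896, -0.4335, 0.2312]
tool_rot: [0.63, 0.322, -0.629, 0.322]
force: [1.5, -0.4, 0.6]
finger_gap: 0.997
```

```bash
cat > go.py <<'E'
from h import *
from station import manip
import sys
def go(p,ang):  # ang: desired heading of tool y (deg)
    s=manip.sense();M=R.from_quat(s["tool_rot"]).as_matrix()
    d=M.T@(np.array(p)-s["tcp_pos"])/.025
    ty=np.array([np.cos(np.radians(ang)),np.sin(np.radians(ang)),0]);tx=np.array([0,0,-1.]);D=np.c_[tx,ty,np.cross(tx,ty)]
    print("t",s["t"],"tcp",s["tcp_pos"].round(4),"F",s["force"].round(1),"gap",round(s["finger_gap"],3),"q",s["q"].round(2))
    print("shift",d.round(2),"turn",(R.from_matrix(M.T@D).as_rotvec()/np.radians(5)).round(2))
go([float(x) for x in sys.argv[1:4]],float(sys.argv[4]))
E
python3 go.py .434 -.26 .231 4.9
```

```text
t 0.65 tcp [ 0.2896 -0.4335  0.2312] F [ 1.5 -0.4  0.6] gap 0.997 q [-1.2   0.39  1.69  0.    1.06 -0.57]
shift [ 0.01  0.62 -9.01] turn [-8.14 -0.   -0.  ]
```

Call:
carry_out(commands=[[[0, 0.1, -1.8, -1.6, 0, 0, 85], [0, 0.2, -3.6, -3.3, 0, 0, 85], [0, 0.4, -5.4, -4.9, 0, 0, 85], [0, 0.5, -7.2, -6.5, 0, 0, 85], [0, 0.6, -9.0, -8.1, 0, 0, 85]]])

```text
t: 1.15
tcp_pos: [0.4342, -0.2604, 0.2312]
tool_rot: [0.479, 0.52, -0.479, 0.52]
force: [0.4, -0.8, -0.6]
finger_gap: 0.997
```

```bash
python3 go.py .434 -.26 .231 4.9
python3 - <<'E'
from h import *
from station import manip
for n in ("wrist","side","top"):
    d=manip.snapshot(n);cv2.imwrite(f"pics/{n}1.png",d["image"][:,:,::-1]);np.savez(n+"1.npz",**d)
    print(n,proj(d,(.434,-.26,.137)),proj(d,(.434,-.26,.116)))
E
```

```text
t 1.15 tcp [ 0.4342 -0.2604  0.2312] F [ 0.4 -0.8 -0.6] gap 0.997 q [-0.76  0.37  1.73 -0.    1.05 -0.84]
shift [ 0.01 -0.01 -0.02] turn [-0.04 -0.    0.  ]
wrist [314.44744814 205.32497061] [314.58109843 197.64869153]
side [341.89022948 212.84233882] [341.64484552 219.47176548]
top [367.43968285 206.2689415 ] [366.78043372 207.57693468]
```

View pics/wrist1.png

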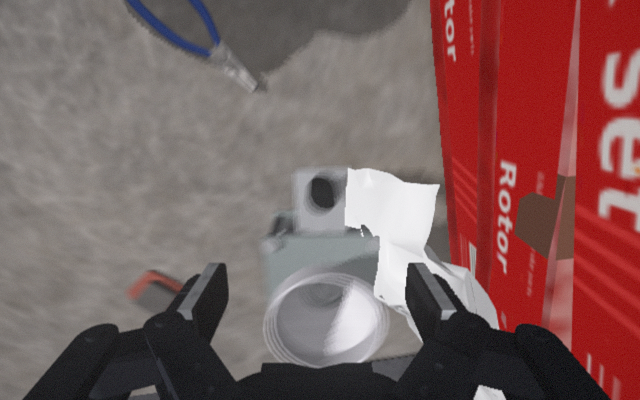

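View pics/side1.png

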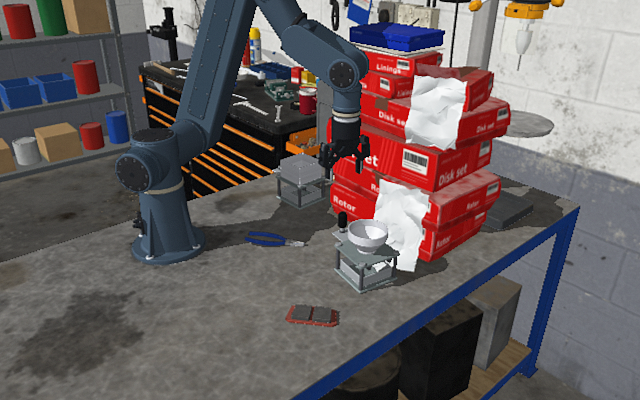

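Run:
```python
from h import *
from station import manip
n="wrist"
d=manip.snapshot(n);cv2.imwrite(f"pics/{n}2.png",d["image"][:,:,::-1]);np.savez(n+"2.npz",**d)
print(n,proj(d,(.434,-.26,.137)),proj(d,(.434,-.26,.116)))
cv2.imwrite("pics/w2z.png",cv2.resize(d["image"][150:380,240:500,::-1],None,fx=2.6,fy=2.6,interpolation=0))
t=cv2.imread("pics/top1.png");cv2.imwrite("pics/t1z.png",cv2.resize(t[140:240,340:480],None,fx=5,fy=5,interpolation=0))
```

```text
wrist [314.1727558  206.37657511] [314.33432034 198.6388519 ]
```

View pics/w2z.png

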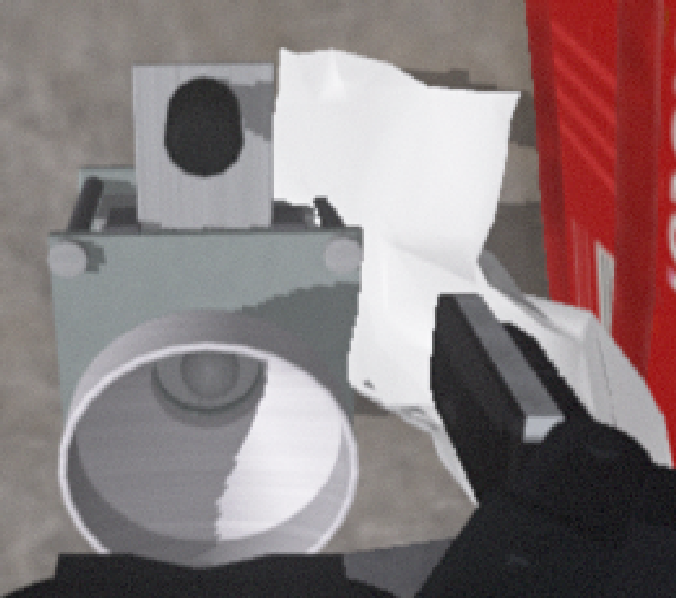

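View pics/t1z.png

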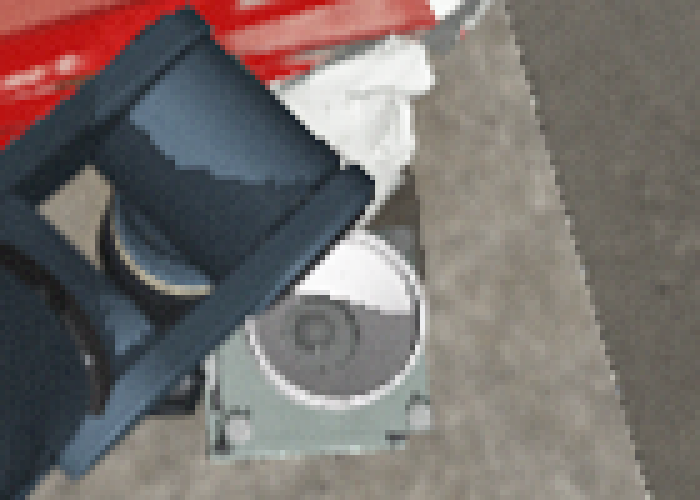

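```bash
python3 - <<'E'
from h import *
W=np.load("wrist2.npz");T=np.load("top0.npz");S=np.load("side0.npz")
print("cap",ray(W,318.5,202.7,.137), "cam",-cv2.Rodrigues(W["rvec"])[0].T@W["tvec"])
for c in((347.7,169.2),(440,185.4)):
  for z in (0,.04,.08,.12,.16): p=ray(W,*c,z);print(z,p.round(3),proj(T,p).round(1),proj(S,p).round(1))
# pull dir from plate edges in wrist
for a,b in (((134,66),(137,220)),((273,66),(273,225))):
  A=ray(W,240+a[0]/2.6,150+a[1]/2.6,.075);B=ray(W,240+b[0]/2.6,150+b[1]/2.6,.075);print(A.round(4),B.round(4),np.degrees(np.arctan2(*(A-B)[1::-1])))
print("rim",ray(W,240+207/2.6,150+452/2.6,.145))
E
python3 - <<'E'
import cv2
t=cv2.imread("pics/top0.png");cv2.imwrite("pics/t0z.png",cv2.resize(t[140:240,340:480],None,fx=5,fy=5,interpolation=0))
E
```

```text
cap [ 0.43723063 -0.25659568  0.137     ] cam [ 0.42920179 -0.1790625   0.37544097]
0 [ 0.474 -0.255  0.   ] [362.1 201.7] [351.6 250.4]
0.04 [ 0.469 -0.247  0.04 ] [360.5 200.7] [349.4 237.8]
0.08 [ 0.464 -0.239  0.08 ] [358.8 199.6] [347.1 224.9]
0.12 [ 0.46  -0.231  0.12 ] [357.1 198.5] [344.8 211.7]
0.16 [ 0.455 -0.223  0.16 ] [355.2 197.2] [342.4 198.3]
0 [ 0.591 -0.266  0.   ] [366. 166.] [387.6 243.2]
0.04 [ 0.574 -0.257  0.04 ] [364.1 167.9] [382.  231.5]
0.08 [ 0.556 -0.248  0.08 ] [362.1 170. ] [376.2 219.5]
0.12 [ 0.539 -0.238  0.12 ] [360.  172.1] [370.3 207.3]
0.16 [ 0.522 -0.229  0.16 ] [357.8 174.4] [364.2 194.7]
[ 0.4104 -0.2506  0.075 ] [ 0.4152 -0.3141  0.075 ] 94.30580866671609
[ 0.463  -0.2464  0.075 ] [ 0.4703 -0.3119  0.075 ] 96.3104523871055
rim [ 0.44744796 -0.36752734  0.145     ]
```

View pics/t0z.png

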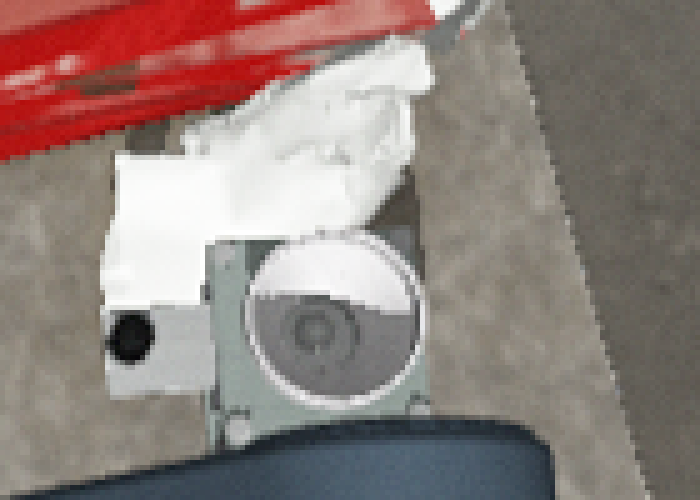

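```bash
python3 go.py .436 -.258 .096 5
```

```text
t 1.35 tcp [ 0.4338 -0.261   0.2312] F [-0.8 -1.  -0.5] gap 0.993 q [-0.76  0.37  1.73 -0.    1.05 -0.84]
shift [ 5.41  0.1  -0.11] turn [-0.1   0.    0.01]
```

Call:
carry_out(commands=[[[0.5, 0.1, -0.1, -0.1, 0, 0, 60], [1.2, 0.1, -0.1, -0.1, 0, 0, 60], [2.0, 0.1, -0.1, -0.1, 0, 0, 60], [2.7, 0.1, -0.1, -0.1, 0, 0, 60], [3.3, 0.1, -0.1, -0.1, 0, 0, 60]]])

```text
t: 1.85
tcp_pos: [0.4345, -0.2608, 0.1478]
tool_rot: [0.479, 0.52, -0.479, 0.52]
force: [-0.6, -0.0, -0.0]
finger_gap: 0.705
```

```bash
python3 go.py .436 -.258 .096 5;python3 - <<'E'
from h import *
from station import manip
for n in("wrist","side"):
    d=manip.snapshot(n);np.savez(n+"3.npz",**d)
    im=d["image"][:,:,::-1]
    cv2.imwrite(f"pics/{n}3.png",im if n=="wrist" else cv2.resize(im[150:310,280:440],None,fx=3.7,fy=3.7,interpolation=0))
    print(n,proj(d,(.436,-.258,.137)),proj(d,(.436,-.258,.116)))
E
```

```text
t 1.85 tcp [ 0.4345 -0.2608  0.1478] F [-0.6 -0.  -0. ] gap 0.705 q [-0.76  0.5   1.81 -0.    0.84 -0.84]
shift [ 2.07  0.07 -0.11] turn [-0.06 -0.    0.01]
wrist [317.08161141 249.66604532] [317.02040616 234.18611398]
side [342.1846049  212.37469444] [341.93759766 218.99601993]
```

View pics/wrist3.png

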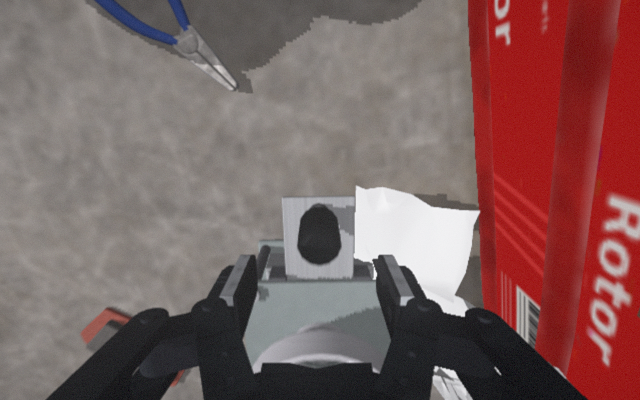

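View pics/side3.png

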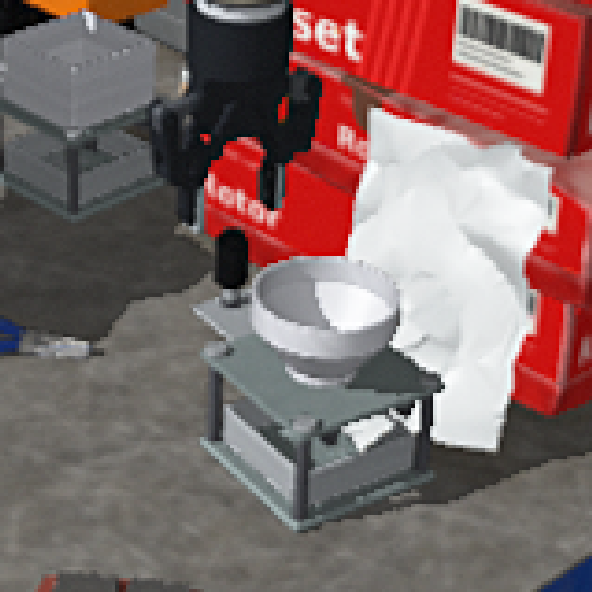

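```bash
python3 go.py .437 -.256 .096 5
```

```text
t 1.95 tcp [ 0.4337 -0.2598  0.147 ] F [-0.2  0.1 -0.3] gap 0.701 q [-0.76  0.5   1.81 -0.    0.84 -0.84]
shift [ 2.04  0.15 -0.13] turn [-0.06 -0.04  0.04]
```

Call:
carry_out(commands=[[[0.5, 0.1, -0.2, 0, 0, 0, 60], [1.0, 0.1, -0.2, 0, 0, 0, 60], [1.5, 0.1, -0.2, 0, 0, 0, 60], [2.0, 0.1, -0.2, 0, 0, 0, 60], [2.0, 0.1, -0.2, 0, 0, 0, 60]]])

```text
t: 2.45
tcp_pos: [0.4369, -0.2548, 0.0983]
tool_rot: [0.479, 0.521, -0.479, 0.52]
force: [0.0, 0.1, -0.6]
finger_gap: 0.704
```

```bash
python3 go.py .437 -.256 .096 5;python3 - <<'E'
from h import *
from station import manip
for n in("wrist","side"):
    d=manip.snapshot(n);np.savez(n+"4.npz",**d)
    im=d["image"][:,:,::-1]
    cv2.imwrite(f"pics/{n}4.png",im if n=="wrist" else cv2.resize(im[150:310,280:440],None,fx=3.7,fy=3.7,interpolation=0))
E
```

```text
t 2.45 tcp [ 0.4369 -0.2548  0.0983] F [ 0.   0.1 -0.6] gap 0.704 q [-0.75  0.58  1.84 -0.    0.72 -0.83]
shift [0.09 0.   0.05] turn [-0.04 -0.01  0.02]
```

View pics/wrist4.png

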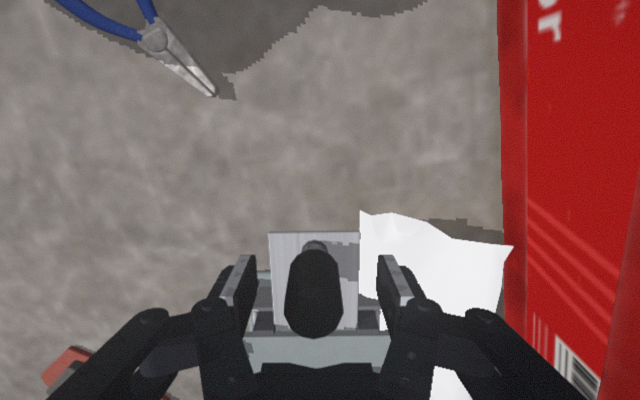

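View pics/side4.png

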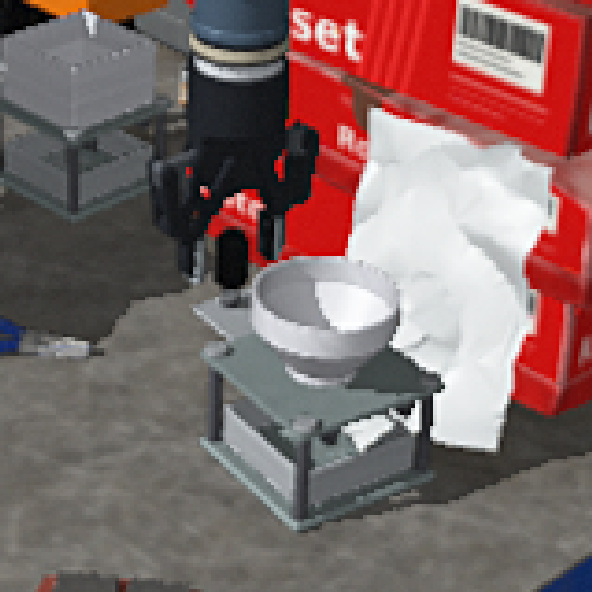

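Call:
carry_out(commands=[[[0, 0, 0, 0, 0, 0, 30], [0, 0, 0, 0, 0, 0, 22], [0, 0, 0, 0, 0, 0, 18], [0, 0, 0, 0, 0, 0, 15], [0, 0, 0, 0, 0, 0, 15]]], force=40)

```text
t: 3.05
tcp_pos: [0.4354, -0.2541, 0.0998]
tool_rot: [0.477, 0.523, -0.479, 0.52]
force: [-7.8, -2.5, 7.9]
finger_gap: 0.29
```

Call:
carry_out(commands=[[[0, 0, 0, 0, 0, 0, 15], [0, 0, 0, 0, 0, 0, 15], [0, 0, 0, 0, 0, 0, 15], [0, 0, 0, 0, 0, 0, 15], [0, 0, 0, 0, 0, 0, 15]]])

```text
t: 3.55
tcp_pos: [0.4354, -0.2541, 0.0998]
tool_rot: [0.477, 0.522, -0.479, 0.52]
force: [-8.6, -2.1, 7.8]
finger_gap: 0.287
```

```bash
python3 go.py .43 -.176 .097 5;python3 - <<'E'
from h import *
from station import manip
for n in("wrist",):
    d=manip.snapshot(n)
    cv2.imwrite(f"pics/{n}5.png",d["image"][:,:,::-1])
print(R.from_quat(manip.sense()["tool_rot"]).as_matrix().round(3))
E
```

```text
t 3.55 tcp [ 0.4354 -0.2541  0.0998] F [-8.6 -2.1  7.8] gap 0.287 q [-0.75  0.58  1.85 -0.    0.72 -0.83]
shift [ 0.11  0.06 -3.13] turn [-0.   -0.01  0.05]
[[-0.004  0.996  0.087]
 [ 0.     0.087 -0.996]
 [-1.    -0.004 -0.001]]
```

View pics/wrist5.png

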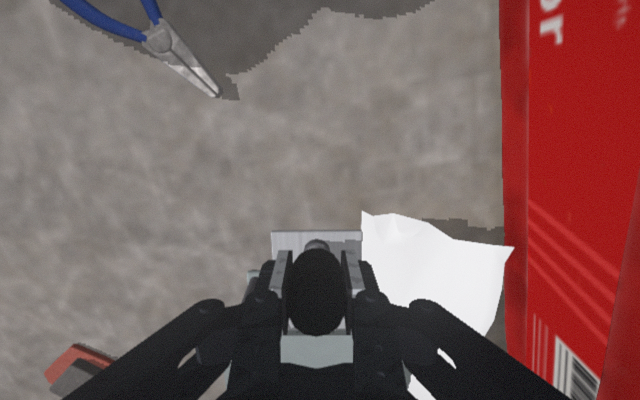

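Call:
carry_out(commands=[[[0, -0.05, -0.3, 0, 0, 0, 15], [0, -0.05, -0.7, 0, 0, 0, 15], [0, -0.05, -1.1, 0, 0, 0, 15], [0, -0.05, -1.5, 0, 0, 0, 15], [0, -0.05, -1.8, 0, 0, 0, 15]]])

```text
t: 4.1
tcp_pos: [0.4311, -0.2097, 0.0998]
tool_rot: [0.477, 0.522, -0.479, 0.521]
force: [-6.5, -4.4, 6.8]
finger_gap: 0.289
```

```bash
python3 go.py .429 -.174 .098 5
```

```text
t 4.1 tcp [ 0.4311 -0.2097  0.0998] F [-6.5 -4.4  6.8] gap 0.289 q [-0.68  0.56  1.91 -0.    0.68 -0.77]
shift [ 0.07  0.04 -1.43] turn [0.   0.01 0.03]
```

Call:
carry_out(commands=[[[0, 0, -0.3, 0, 0, 0, 15], [0, 0, -0.6, 0, 0, 0, 15], [0, 0, -0.9, 0, 0, 0, 15], [0, 0, -1.1, 0, 0, 0, 15], [0, 0, -1.2, 0, 0, 0, 15]]])

```text
t: 4.6
tcp_pos: [0.4281, -0.1794, 0.0998]
tool_rot: [0.477, 0.522, -0.479, 0.521]
force: [-7.7, -4.1, 7.5]
finger_gap: 0.287
```

Call:
carry_out(commands=[[[0, 0, -0.1, 0, 0, 0, 15], [0, 0, -0.15, 0, 0, 0, 15], [0, 0, -0.2, 0, 0, 0, 15], [0, 0, -0.25, 0, 0, 0, 15], [0, 0, -0.25, 0, 0, 0, 15]]])

```text
t: 5.1
tcp_pos: [0.4282, -0.1782, 0.0998]
tool_rot: [0.474, 0.521, -0.48, 0.523]
force: [-13.7, -19.3, 2.2]
finger_gap: 0.286
```

```bash
python3 go.py .429 -.174 .098 5;python3 - <<'E'
from h import *
from station import manip
for n in("wrist","side","top"):
    d=manip.snapshot(n)
    im=d["image"][:,:,::-1]
    cv2.imwrite(f"pics/{n}6.png",cv2.resize(im[150:310,280:440],None,fx=3.7,fy=3.7,interpolation=0) if n=="side" else im)
E
```

```text
t 5.1 tcp [ 0.4282 -0.1782  0.0998] F [-13.7 -19.3   2.2] gap 0.286 q [-0.63  0.54  1.95 -0.01  0.65 -0.71]
shift [ 0.07  0.05 -0.17] turn [0.04 0.09 0.04]
```

View pics/wrist6.png

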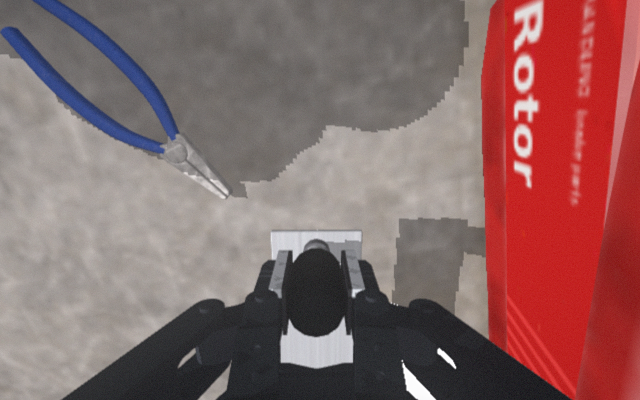

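View pics/side6.png

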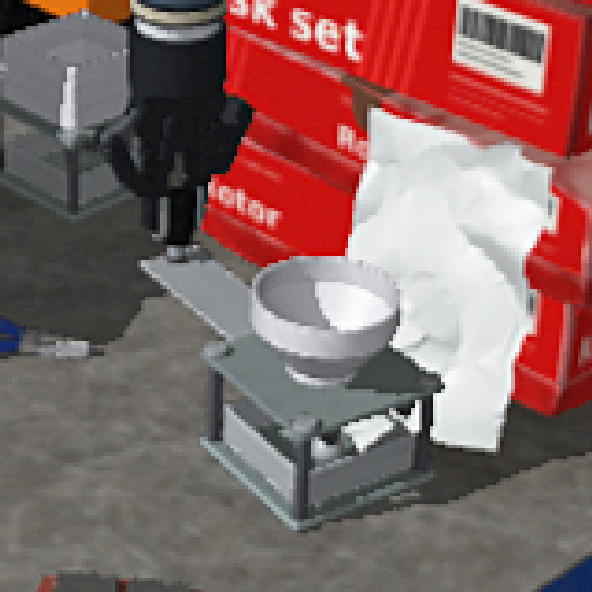

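Call:
carry_out(commands=[[[0, 0, 0.05, 0, 0, 0, 15], [0, 0, 0.1, 0, 0, 0, 20], [0, 0, 0.1, 0, 0, 0, 40], [0, 0, 0.1, 0, 0, 0, 60], [0, 0, 0.1, 0, 0, 0, 60]]])

```text
t: 5.75
tcp_pos: [0.4301, -0.1756, 0.099]
tool_rot: [0.478, 0.521, -0.478, 0.521]
force: [0.0, 0.3, 0.2]
finger_gap: 0.703
```

Call:
carry_out(commands=[[[0, 0, 0, 0, 0, 0, 60], [-0.5, 0, 0, 0, 0, 0, 60], [-1.2, 0, 0, 0, 0, 0, 60], [-2, 0, 0, 0, 0, 0, 60], [-3, 0, 0, 0, 0, 0, 60]]])

```text
t: 6.25
tcp_pos: [0.4293, -0.175, 0.174]
tool_rot: [0.478, 0.522, -0.478, 0.52]
force: [0.4, 0.4, 1.0]
finger_gap: 0.704
```

Call:
carry_out(commands=[[[-1, 0, 0, 0, 0, 0, 60], [-2, 0, -1, 0, 0, 0, 60], [-3, 0, -2, 0, 0, 0, 60], [-3, 0, -3, 0, 0, 0, 60], [-3, 0, -3, 0, 0, 0, 60]]])

```text
t: 6.75
tcp_pos: [0.4224, -0.0982, 0.2494]
tool_rot: [0.478, 0.522, -0.477, 0.522]
force: [-0.0, -0.4, 0.1]
finger_gap: 0.705
```

```bash
python3 go.py .429 -.174 .098 5;python3 - <<'E'
from h import *
from station import manip
for n in("wrist","side","top"):
    d=manip.snapshot(n);np.savez(n+"7.npz",**d)
    im=d["image"][:,:,::-1]
    cv2.imwrite(f"pics/{n}7.png",cv2.resize(im[150:310,260:420],None,fx=3.7,fy=3.7,interpolation=0) if n=="side" else im)
E
```

```text
t 6.75 tcp [ 0.4224 -0.0982  0.2494] F [-0.  -0.4  0.1] gap 0.705 q [-0.49  0.24  1.87  0.    1.03 -0.58]
shift [ 6.05 -0.01  3.05] turn [ 0.02 -0.01 -0.  ]
```

View pics/wrist7.png

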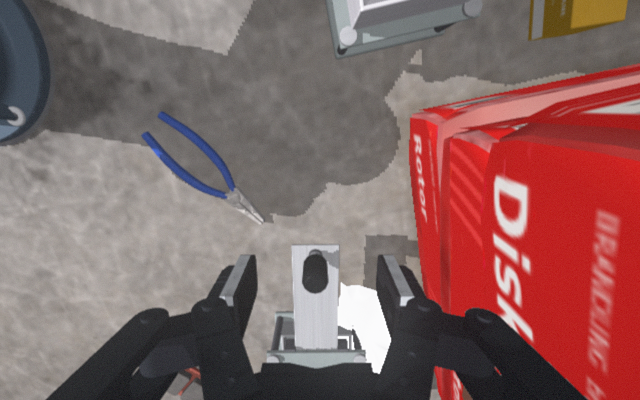

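View pics/side7.png

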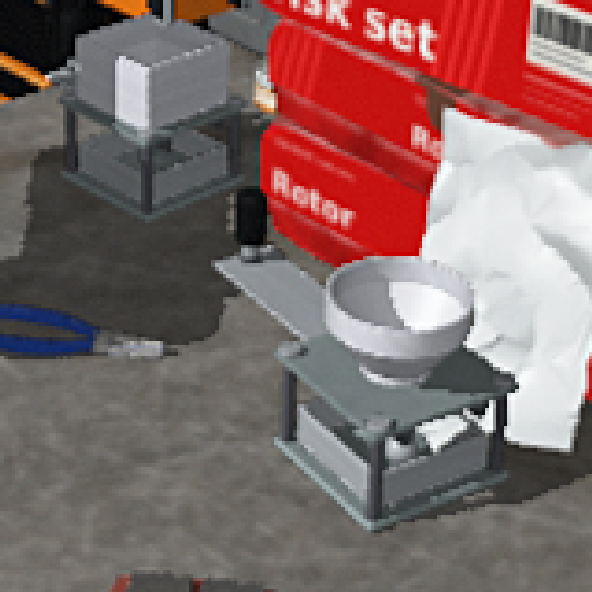

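View pics/top7.png

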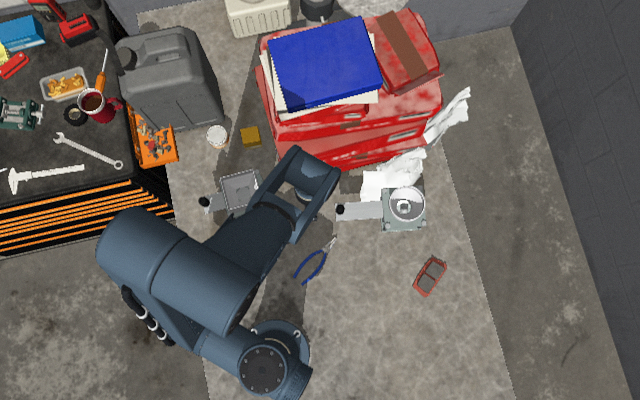

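Run:
```python
from h import *
T=np.load("top7.npz");S=np.load("side7.npz");T0=np.load("top0.npz");S0=np.load("side0.npz")
def cen(d,b,th=60):
    x0,x1,y0,y1=b;m=(d["image"][y0:y1,x0:x1].max(2)<th).astype(np.uint8);n,l,st,c=cv2.connectedComponentsWithStats(m);i=1+np.argmax(st[1:,4]);print(st[i]);return c[i]+[x0,y0]
a=cen(T0,(355,383,195,222));b=cen(T,(328,352,195,222));A,B=ray(T0,*a,.125),ray(T,*b,.125);print(a,b,A,B,"top travel",np.linalg.norm(A-B))
a=cen(S0,(335,352,208,230),50);b=cen(S,(318,336,195,222),50);A,B=ray(S0,*a,.116),ray(S,*b,.116);print(a,b,A,B,"side travel",np.linalg.norm(A-B))
a=cen(T0,(195,216,190,212));b=cen(T,(195,216,190,212));print("sq",a,b,np.linalg.norm(ray(T0,*a,.125)-ray(T,*b,.125)))
u=(260+405/3.7,150+445/3.7);print("ball side px",u,"ray z.02",ray(S,*u,.02))
cv2.imwrite("pics/f.png",np.hstack([cv2.resize(T["image"][180:240,325:435,::-1],(660,360),interpolation=0)]))
cv2.imwrite("pics/g.png",cv2.resize(S["image"][240:300,325:405,::-1],(640,480),interpolation=0))
```

```text
[ 7  8  9 10 63]
[ 8 10  8  9 62]
[365.82539683 207.19047619] [339.69354839 208.98387097] [ 0.43340037 -0.25641062  0.125     ] [ 0.42603326 -0.18050199  0.125     ] top travel 0.07626529617365407
[  2   4  10  16 137]
[  5   5   9  17 127]
[341.74452555 219.53284672] [327.27559055 208.        ] [ 0.43408914 -0.26041622  0.116     ] [ 0.427963   -0.18379469  0.116     ] side travel 0.07686603987105421
[ 4  7 11 10 76]
[ 4  7 11 10 76]
sq [203.68421053 201.28947368] [203.68421053 201.28947368] 0.0
ball side px (369.4594594594595, 270.27027027027026) ray z.02 [ 0.45424958 -0.38558518  0.02      ]
```

View pics/f.png

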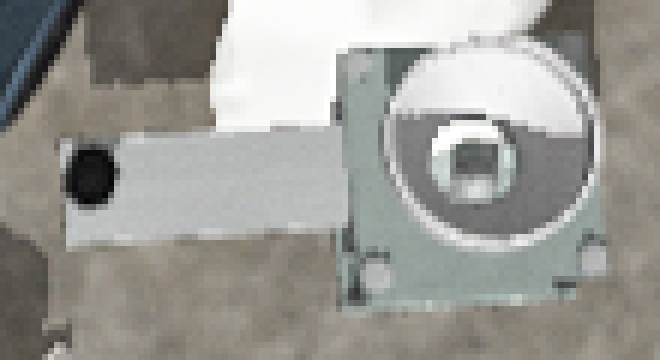

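View pics/g.png

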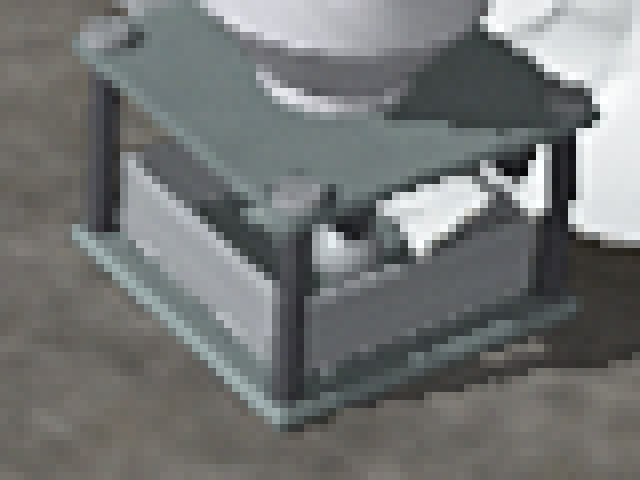

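Run:
```python
from station import manip
print(manip.sign_off())
```

```text
the job is handed in; nothing more can be done
None
```

The round hopper's gate is drawn out to where it stopped, its ball is in the tray, and I've handed the job in. I pinched the knob from above across the pull, drew it about 76 mm level, let go and lifted clear. It took about 7 of the 32 s.

- **Gate travel:** The hand moved 76 mm, and the knob moved 76.3 mm in the top camera and 76.9 mm in the side camera. That is inside the 70 mm limit but a few mm short of the nominal 80 mm. At that point the pull rose from about 4 N to 19 N and about 6 mm more of commanded pull moved the gate only 1.2 mm. I took that as the end stop and did not pull harder to confirm it.
- **Ball:** The funnel outlet shows open from above, and the side camera shows the ball in the tray. I did not measure its height separately.
- **Square hopper:** Its knob did not shift in the top camera.
- **Robot:** The gripper is clear of everything, with the wrist force near zero.
- **Knob position:** The camera estimates disagreed by about 2 to 5 mm. I used a value between them, and the grip held without visible slip.

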